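# Line up the spice mills by height

## Robot

A 6-joint arm with a two-finger parallel gripper is mounted at the origin on the work surface. World frame = base frame: x ahead of the robot, y to its left, z up, the work surface at z = 0. Lengths are in m, angles in rad, forces in N, time in s.
With the tool pointing down it reaches from about 0.3 to 0.825 m from the base axis. Payload 5.4 kg.
Tool frame: the origin (TCP) lies at the very end of the fingers, on their centre line; the grasp point (between the pads) lies 19 mm behind it; z points along the fingers, y is the line along which they close (so a half turn about z gives the same grasp; the last joint's range is limited). The gripper opens to 92 mm and grips with 3 to 60 N. Pads are 20 mm wide; open, the fingers measure 128 mm over their backs; the gripper's body (75 mm by 189 mm) begins 69 mm behind the grasp point.
Start: joints at [-1.441, 0.158, 1.597, -0, 1.386, -0.21], TCP at [0.192, -0.542, 0.215] pointing down, gripper open.
Joint ranges: [-2.91, 2.91], [-0.94, 2.29], [0.18, 2.7], [-1.29, 4.43], [0.17, 2.64], [-3, 3]. Speed limits (rad/s): [2.57, 2.57, 3.14, 3.14, 3.14, 3.14].

## Interface

Orientations are given as a 3x3 rotation matrix whose columns are the frame's x, y, z axes.
In Python, from rig import * gives the robot as it stands. The module is installed in compiled form; this text tells all that it offers.
- The arm moves only by the tool apply_moves, never from a script. Its argument "deltas" is a list of rows, each a list of 7 numbers: the turn, a rotation vector about the tool's x, y, z as a fraction of full scale, then the shift along the tool's x, y, z as a fraction of full scale, then the closure in counts, from 0 (fully open) to 255 (shut). A call has 1 to 8 rows; each row is the pose to reach, as a shift and turn from the pose commanded when the call began, along the tool's axes at that moment; what a row does not reach only later rows make up. Full scale, the value 1, is 300 mm for a shift and 0.5 rad for a turn. A row lasts 1/10 s, in which the tool goes at most 50 mm and 8.59 degrees, less where a joint would pass 70% of its speed; a pose out of reach is approached as far as the arm can. A call with a number of a shift or a turn outside -1 to 1 is refused whole. A call with a gripper value outside its range is refused whole. The fingers move at their own pace and stop on an object; "grip_force" is the grip in N (left out, the last holds). Time passes only in rows, so rows that repeat a pose let the fingers close. It gives the time, the measured TCP pose, the force, the opening and the grip force at its end, in the units of the state.
- sense(): the state, without advancing time (a new reading comes with each control period).
- snapshot(name): name is "scene" or "side" or "wrist"; returns the picture (420x560x3 uint8, red, green, blue); there is no depth.
- calibration(name): a dict with "mtx" (3x3 intrinsics, pixels), "T" (4x4, takes a point from camera to world coordinates). Camera axes: x right, y down, z forward; pixel columns grow to the right and rows downward; lengths in m; the calibration is good to about 2 mm. A picture is of the moment at which its call begins: read the wrist's pose just before it. calibration takes no time and is no camera call; for the wrist camera it gives the pose at the moment of the call.
- job_done(): hands the job in; it is judged then, once.
The state is a dict: "time_s": time; "joint_positions": joint angles; "qd": joint speeds; "joint_efforts": joint torques, N m; "ee_pos": TCP position; "tcp_rot": TCP orientation; "wrist_force": force on the tool from outside, world axes, zero at the start; "torque": the same for the moment, N m; "grip_width": finger opening in m; "gripper_force": force on a finger pad.
Only numpy, scipy, OpenCV 4.12 (cv2) and the standard library are available. Lean on these libraries where they do the work, as an engineer would, in place of code of your own. Each camera call takes 0.05 s, during which the arm holds its last target. There are 200 camera calls.

## Task

Set the four wooden spice mills out for sale on the plank: each upright in the middle of its own cork disc, in order of height, with the tallest on the disc next to the small nutmeg box on the plank and the shortest on the disc at the other end. Do not knock over any mill or the green bottle.

Things in the scene. Friction and masses are not known exactly. Their poses are not given: they have to be found in the camera images.
- mill_a: The tallest of four turned wooden spice mills of the same wood, standing upright and loose: 136 mm high, round foot 48 mm across, a 42 mm thick cylindrical head (grip here) from 88 to 119 mm above the foot, a 12 mm steel knob on top from 126 to 136 mm; 37 mm thick below the head; weighs about 200 g. Origin: centre of its underside, z up along its axis.
- mill_b: The second tallest of four turned wooden spice mills of the same wood, standing upright and loose: 114 mm high, round foot 48 mm across, a 42 mm thick cylindrical head (grip here) from 66 to 97 mm above the foot, a 12 mm steel knob on top from 104 to 114 mm; 37 mm thick below the head; weighs about 170 g. Origin: centre of its underside, z up along its axis.
- mill_c: The third tallest of four turned wooden spice mills of the same wood, standing upright and loose: 92 mm high, round foot 48 mm across, a 42 mm thick cylindrical head (grip here) from 44 to 75 mm above the foot, a 12 mm steel knob on top from 82 to 92 mm; 37 mm thick below the head; weighs about 140 g. Origin: centre of its underside, z up along its axis.
- mill_d: The shortest of four turned wooden spice mills of the same wood, standing upright and loose: 70 mm high, round foot 48 mm across, a 42 mm thick cylindrical head (grip here) from 22 to 53 mm above the foot, a 12 mm steel knob on top from 60 to 70 mm; 37 mm thick below the head; weighs about 110 g. Origin: centre of its underside, z up along its axis.
- disc1: Cork disc 1 of 4 in a straight row on a fixed dark wooden plank (500 x 130 mm, 18 mm thick, longer along the row), fixed, 64 mm across and 4 mm thick, neighbours 80 mm apart centre to centre; disc1 is at the left end of the row as seen from the robot, disc4 at the right end. Origin: centre of its underside (18 mm above the table), so its top is 4 mm above the origin; its y axis runs along the row from disc4 towards disc1.
- disc2: Cork disc 2 of 4 in a straight row on a fixed dark wooden plank (500 x 130 mm, 18 mm thick, longer along the row), fixed, 64 mm across and 4 mm thick, neighbours 80 mm apart centre to centre; disc1 is at the left end of the row as seen from the robot, disc4 at the right end. Origin: centre of its underside (18 mm above the table), so its top is 4 mm above the origin; its y axis runs along the row from disc4 towards disc1.
- disc3: Cork disc 3 of 4 in a straight row on a fixed dark wooden plank (500 x 130 mm, 18 mm thick, longer along the row), fixed, 64 mm across and 4 mm thick, neighbours 80 mm apart centre to centre; disc1 is at the left end of the row as seen from the robot, disc4 at the right end. Origin: centre of its underside (18 mm above the table), so its top is 4 mm above the origin; its y axis runs along the row from disc4 towards disc1.
- disc4: Cork disc 4 of 4 in a straight row on a fixed dark wooden plank (500 x 130 mm, 18 mm thick, longer along the row), fixed, 64 mm across and 4 mm thick, neighbours 80 mm apart centre to centre; disc1 is at the left end of the row as seen from the robot, disc4 at the right end. Origin: centre of its underside (18 mm above the table), so its top is 4 mm above the origin; its y axis runs along the row from disc4 towards disc1.
- nutmeg_box: Small open cardboard box heaped with dark brown nutmegs, fixed at one end of the plank, in line with the discs and 85 mm beyond the centre of the end disc; which end differs from start to start (a stack of three terracotta dishes, 66 mm across and 36 mm high, stands at the other end). 85 x 66 mm, 45 mm high, 66 mm along the row, nutmegs to 53 mm. Origin: centre of its underside, on the plank.
- bottle: Green glass bottle with a cork stopper, loose, standing among the mills, 42 mm across, 115 mm high; must not be knocked over. A low terracotta bowl (64 mm across, 28 mm high) stands among them too. The mills, bottle and bowl stand at least 95 mm apart, centre to centre. Origin: centre of its underside.
There are look-alikes about, which are no part of the job. Leave any yellow look-alike of the mill_a alone.

How it is judged:
At the end, for the whole second after the job is handed in: Tallest mill on the disc next to the nutmeg box, then by falling height to the far end: each within 12 mm of its disc's centre, foot on the cork (1 to 8 mm over the disc's underside), tilt under 0.08 rad, at rest (under 0.02 m/s, 0.2 rad/s). Bottle standing (tilt under 0.3 rad) (((y of nutmeg_box in the frame of disc1 above 0 m and horizontal distance between mill_a and disc1 below 0.012 m and z of mill_a in the frame of disc1 between 0.001 and 0.008 m and horizontal distance between mill_b and disc2 below 0.012 m and z of mill_b in the frame of disc2 between 0.001 and 0.008 m and horizontal distance between mill_c and disc3 below 0.012 m and z of mill_c in the frame of disc3 between 0.001 and 0.008 m and horizontal distance between mill_d and disc4 below 0.012 m and z of mill_d in the frame of disc4 between 0.001 and 0.008 m) or (y of nutmeg_box in the frame of disc4 below 0 m and horizontal distance between mill_a and disc4 below 0.012 m and z of mill_a in the frame of disc4 between 0.001 and 0.008 m and horizontal distance between mill_b and disc3 below 0.012 m and z of mill_b in the frame of disc3 between 0.001 and 0.008 m and horizontal distance between mill_c and disc2 below 0.012 m and z of mill_c in the frame of disc2 between 0.001 and 0.008 m and horizontal distance between mill_d and disc1 below 0.012 m and z of mill_d in the frame of disc1 between 0.001 and 0.008 m)) and angle between each of mill_a, mill_b, mill_c, mill_d's own z axis and vertical below 0.08 rad and linear speed of each of mill_a, mill_b, mill_c, mill_d below 0.02 m/s and angular speed of each of mill_a, mill_b, mill_c, mill_d below 0.2 rad/s and angle between bottle's own z axis and vertical below 0.3 rad); the robot touches nothing.
It fails at once if the tallest mill is knocked over (tilt over 1.2 rad) (angle between mill_a's own z axis and vertical above 1.2 rad).
It fails at once if the second tallest mill is knocked over (tilt over 1.2 rad) (angle between mill_b's own z axis and vertical above 1.2 rad).
It fails at once if the third tallest mill is knocked over (tilt over 1.2 rad) (angle between mill_c's own z axis and vertical above 1.2 rad).
It fails at once if the shortest mill is knocked over (tilt over 1.2 rad) (angle between mill_d's own z axis and vertical above 1.2 rad).
It fails at once if the green bottle is knocked over (tilt over 1.0 rad) (angle between bottle's own z axis and vertical above 1 rad).
It also fails if it takes over 99 s, if anything falls off the work surface, if the arm or the gripper's body presses on something with over 40 N, if the wrist force passes 120 N, or if a joint passes its speed limit or range.

## Working session

There is one attempt and no reset: what is moved stays moved. The work goes in short steps, Python scripts to look and compute and a tool call to move; the robot and the scene stay as the last step left them, time stands still between calls to the robot, and variables do not carry over. Pictures are saved under pics/ and viewed, at most 14 in all, crops included, and the job is handed in when it is done.

Besides the shell and the picture viewer there is one more tool, called after "Call:" by a JSON object that holds its "fn" and its "kwargs", one argument or row to a line. apply_moves: Moves the arm, as the interface text tells. Shift numbers are shares of 300 mm and turn numbers shares of 0.5 rad, none past 1 either way. Its arguments: {"type":"object","properties":{"deltas":{"type":"array"},"grip_force":{"type":"number"}},"required":["deltas"]}

```bash
mkdir -p pics; python3 - <<'E'
from rig import *
import cv2,numpy as np
s=sense();print(s['time_s'],s['ee_pos'],s['tcp_rot'],s['grip_width'])
for n in("scene","side"):
    cv2.imwrite(f"pics/{n}0.png",snapshot(n)[:,:,::-1]);c=calibration(n);print(n,c['mtx'].round(1).tolist(),c['T'].round(3).tolist())
E
```

```text
0.0 [ 0.19153363 -0.54149647  0.21360796] [[ 9.42814907e-01  3.33316632e-01 -2.71254537e-04]
 [ 3.33316538e-01 -9.42813118e-01  1.87365704e-03]
 [ 3.68778718e-04 -1.85692541e-03 -9.99998208e-01]] 0.09198425229133472
scene [[484.8, 0.0, 277.7], [0.0, 484.8, 215.4], [0.0, 0.0, 1.0]] [[-0.374, 0.693, -0.617, 1.231], [0.928, 0.278, -0.25, 0.284], [-0.001, -0.666, -0.746, 0.896], [0.0, 0.0, 0.0, 1.0]]
side [[498.4, 0.0, 286.5], [0.0, 498.4, 212.6], [0.0, 0.0, 1.0]] [[-0.939, -0.22, 0.264, 0.178], [-0.344, 0.595, -0.727, 0.862], [0.003, -0.773, -0.634, 0.81], [0.0, 0.0, 0.0, 1.0]]
```

View pics/scene0.png

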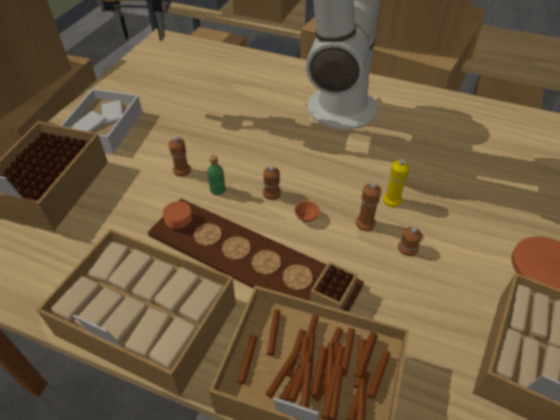

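View pics/side0.png

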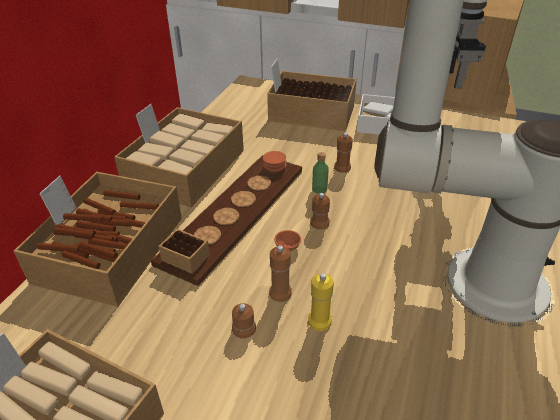

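The scene view shows mills at (179,156) b, (271,182) c, (368,207) a and (410,240) d, and the bottle at (216,177). The discs run (207,234) to (297,277), with the nutmeg box at (335,287), at the +y end. So disc1 is next to the box and mill_a goes on disc1. The side view agrees: a (280,272), b (344,153), c (320,212), d (243,320).

```bash
cat > h.py <<'E'
from rig import *
import cv2,numpy as np
def ray(c,p):
    K,T=c['mtx'],c['T'];d=T[:3,:3]@np.linalg.solve(K,[p[0],p[1],1.]);return T[:3,3],d
def onz(c,p,z):
    o,d=ray(c,p);return o+d*(z-o[2])/d[2]
def proj(c,P):
    q=np.linalg.inv(c['T'])@np.append(P,1);u=c['mtx']@q[:3];return u[:2]/u[2]
def tri(c1,p1,c2,p2):
    o1,d1=ray(c1,p1);o2,d2=ray(c2,p2);n=np.cross(d1,d2)
    t=np.linalg.solve(np.c_[d1,-d2,n],o2-o1);return o1+t[0]*d1+n*t[2]/2, np.linalg.norm(n*t[2])
H=dict(a=.136,b=.114,c=.092,d=.070)
E
python3 - <<'E'
from h import *
cs,cd=calibration("scene"),calibration("side")
I={"scene":cv2.imread("pics/scene0.png"),"side":cv2.imread("pics/side0.png")}
knob={}
for n,pts in {"scene":dict(a=(373,187),b=(178,140),c=(271,169),d=(413,230)),"side":dict(a=(280,248),b=(346,136),c=(320,196),d=(242,307))}.items():
    hsv=cv2.cvtColor(I[n],cv2.COLOR_BGR2HSV)
    for k,(x,y) in pts.items():
        r=9;w=hsv[y-r:y+r+1,x-r:x+r+1];m=((w[...,1]<70)&(w[...,2]>60)).astype('u1')
        N,L,st,ce=cv2.connectedComponentsWithStats(m)
        if N>1:
            i=1+np.argmin([np.hypot(*(q-r)) for q in ce[1:]]);knob[n,k]=ce[i]+[x-r,y-r];print(n,k,knob[n,k].round(1),st[i,4])
for k in "abcd":
    if ("scene",k) in knob and ("side",k) in knob:
        P,e=tri(cs,knob["scene",k],cd,knob["side",k]);print(k,P.round(4),e.round(4))
    print('  single', [onz(c,knob[n,k],H[k]-.004).round(4)[:2] for n,c in(("scene",cs),("side",cd)) if (n,k) in knob])
for k,p,q in zip((1,2,3,4),((297,277),(266,262),(236,247),(207,234)),((208,235),(226,216),(243,199),(260,183))):
    print('disc',k,onz(cs,p,.022).round(3),onz(cd,q,.022).round(3))
P,e=tri(cs,(214,159),cd,(321,156));print('bottle top',P,e)
print('bowl',onz(cs,(307,212),.028),onz(cd,(288,240),.028)); print('yellow',onz(cs,(402,162),.136),onz(cd,(322,277),.136))
w=calibration("wrist");print(w['mtx'],np.linalg.inv(np.r_[np.c_[sense()['tcp_rot'],sense()['ee_pos']],[[0,0,0,1]]])@w['T'])
E
```

```text
scene a [372.8 185.2] 25
scene b [175.2 138.4] 23
scene c [270.9 167.9] 22
scene d [413.4 229.7] 29
side a [279.8 248.4] 29
side b [345.  134.3] 18
side c [321.  194.7] 24
side d [241.8 307. ] 33
a [0.4356 0.1921 0.1308] 0.0007
  single [array([0.4365, 0.192 ]), array([0.4352, 0.1937])]
b [ 0.4364 -0.3168  0.1096] 0.0018
  single [array([ 0.4357, -0.3175]), array([ 0.4363, -0.3145])]
c [ 0.4253 -0.0594  0.0878] 0.0014
  single [array([ 0.4248, -0.0599]), array([ 0.4253, -0.0581])]
d [0.4711 0.3043 0.0649] 0.0011
  single [array([0.4716, 0.3039]), array([0.4709, 0.3058])]
disc 1 [0.659 0.097 0.022] [0.652 0.101 0.022]
disc 2 [0.647 0.019 0.022] [0.643 0.023 0.022]
disc 3 [ 0.634 -0.061  0.022] [ 0.631 -0.055  0.022]
disc 4 [ 0.624 -0.14   0.022] [ 0.617 -0.135  0.022]
bottle top [ 0.46702274 -0.19176627  0.1076211 ] 0.0009444587842935815
bowl [0.47696033 0.05517032 0.028     ] [0.46674046 0.05810768 0.028     ]
yellow [0.3404139 0.236155  0.136    ] [0.33364518 0.24207051 0.136     ]
[[313.30631861   0.         276.12462846]
 [  0.         313.30631861 214.64773246]
 [  0.           0.           1.        ]] [[-8.49059322e-05 -9.71774294e-01 -2.35912514e-01  6.65394467e-02]
 [ 9.99999173e-01 -3.85240262e-04  1.22698333e-03 -1.25213522e-03]
 [-1.28323385e-03 -2.35912215e-01  9.71773523e-01 -1.69564054e-01]
 [ 0.00000000e+00  0.00000000e+00  0.00000000e+00  1.00000000e+00]]
```

Triangulated knob heights match the given heights, so the four mills are identified correctly. Next I'll refine the discs by mask and set up the move arithmetic.

```bash
cat >> h.py <<'E'
from scipy.spatial.transform import Rotation as Ro
RD=np.array([[.147,.989,0],[.989,-.147,0],[0,0,-1.]]);RD=RD.copy()
RD=np.c_[[.1470,.9891,0],[.9891,-.1470,0],[0,0,-1.]]
def delta(P,s=None):
    s=s or sense();R=s['tcp_rot'];print('pos',s['ee_pos'].round(4),'turn/.5',(Ro.from_matrix(R.T@RD).as_rotvec()/.5).round(3),'shift/.3',(R.T@(np.array(P)-s['ee_pos'])/.3).round(4))
E
python3 - <<'E'
from h import *
D=[]
for n,seeds in (("scene",((297,277),(266,262),(236,247),(207,234))),("side",((208,235),(226,216),(243,199),(260,183)))):
    im=cv2.imread(f"pics/{n}0.png");h=cv2.cvtColor(im,cv2.COLOR_BGR2HSV);c=calibration(n)
    m=(h[...,2]>105).astype('u1');L=cv2.connectedComponentsWithStats(m)
    out=[]
    for s in seeds:
        w=np.zeros_like(m);cv2.circle(w,s,18,1,-1)
        N,lab,st,ce=cv2.connectedComponentsWithStats(m*w);i=1+np.argmax(st[1:,4])
        cn=cv2.findContours((lab==i).astype('u1'),0,1)[0][0];e=cv2.fitEllipse(cv2.convexHull(cn));P=onz(c,e[0],.022);out.append(P)
        print(n,np.round(e[0],1),np.round(e[1],1),P.round(4))
    D.append(out);print(np.linalg.norm(np.diff(out,axis=0),axis=1))
print(np.mean(D,0).round(4).tolist())
delta([.436,-.317,.2])
E
```

```text
scene [297.2 276.4] [25.1 29.6] [0.6576 0.0972 0.022 ]
scene [265.8 261.5] [23.5 28.8] [0.646  0.0183 0.022 ]
scene [235.7 247.2] [22.3 28.2] [ 0.6346 -0.061   0.022 ]
scene [207.4 233.9] [21.  27.4] [ 0.6236 -0.1393  0.022 ]
[0.07972513 0.08015813 0.07898812]
side [203.5 237. ] [20.5 34.8] [0.659 0.111 0.022]
side [225.7 215.6] [17.2 26. ] [0.644  0.0217 0.022 ]
side [243.  198.3] [16.  24.5] [ 0.6325 -0.0574  0.022 ]
side [258.5 182.4] [14.6 23.3] [ 0.6217 -0.1358  0.022 ]
[0.09060047 0.07991001 0.07912697]
[[0.6583, 0.1041, 0.022], [0.645, 0.02, 0.022], [0.6335, -0.0592, 0.022], [0.6226, -0.1375, 0.022]]
pos [ 0.1915 -0.5416  0.2137] turn/.5 [-3.000e-03 -2.000e-03 -2.167e+00] shift/.3 [ 1.0177 -0.434   0.0468]
```

Call:
{"fn": "apply_moves", "kwargs": {
  "deltas": [
    [0,0,-0.72,1,-0.43,0,0],
    [0,0,-0.72,1,-0.43,0,0],
    [0,0,-0.72,1,-0.43,0,0],
    [0,0,-0.72,1,-0.43,0,0],
    [0,0,-0.72,1,-0.43,0,0],
    [0,0,-0.72,1,-0.43,0,0],
    [0,0,-0.72,1,-0.43,0,0],
    [0,0,-0.72,1,-0.43,0,0]
  ],
  "grip_force": 20
}}

```text
time_s: 0.9
ee_pos: [0.4333, -0.3178, 0.2141]
tcp_rot: [[0.762, 0.648, -0.0], [0.648, -0.762, 0.001], [0.001, -0.001, -1.0]]
wrist_force: [-0.9, -0.8, -0.8]
grip_width: 0.0922
gripper_force: 0.0
```

Call:
{"fn": "apply_moves", "kwargs": {
  "deltas": [
    [0,0,-0.72,0,0,0,0],
    [0,0,-0.72,0,0,0,0],
    [0,0,-0.72,0,0,0,0],
    [0,0,-0.72,0,0,0,0]
  ]
}}

```text
time_s: 1.3
ee_pos: [0.4305, -0.3213, 0.2142]
tcp_rot: [[0.49, 0.872, -0.001], [0.872, -0.49, 0.0], [-0.0, -0.001, -1.0]]
wrist_force: [0.2, 0.2, -0.3]
grip_width: 0.0916
gripper_force: 0.0
```

Call:
{"fn": "apply_moves", "kwargs": {
  "deltas": [
    [0,0,-0.727,0,0,0,0],
    [0,0,-0.727,0,0,0,0],
    [0,0,-0.727,0,0,0,0],
    [0,0,-0.727,0,0,0,0],
    [0,0,-0.727,0,0,0,0]
  ]
}}

```text
time_s: 1.8
ee_pos: [0.431, -0.3209, 0.2144]
tcp_rot: [[0.15, 0.989, -0.0], [0.989, -0.15, 0.0], [0.0, -0.0, -1.0]]
wrist_force: [-0.0, -0.5, 0.3]
grip_width: 0.0919
gripper_force: 0.0
```

```bash
python3 - <<'E'
from h import *
delta([.4363,-.3162,.062])
cv2.imwrite("pics/w1.png",snapshot("wrist")[:,:,::-1]);print(proj(calibration("wrist"),[.4363,-.3162,.114]))
E
```

```text
pos [ 0.431  -0.3209  0.2144] turn/.5 [-0.001 -0.    -0.006] shift/.3 [0.0179 0.0153 0.508 ]
[280.97909859 210.3834544 ]
```

View pics/w1.png

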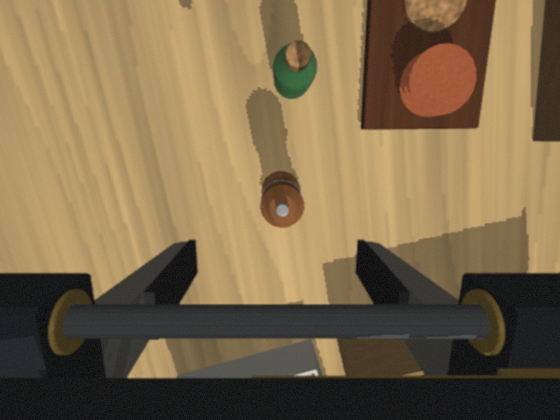

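Predicted knob pixel (281,210) and seen knob (282,210) agree. Grasping b.

Call:
{"fn": "apply_moves", "kwargs": {
  "deltas": [
    [0,0,0,0.018,0.015,0.15,0],
    [0,0,0,0.018,0.015,0.3,0],
    [0,0,0,0.018,0.015,0.42,0],
    [0,0,0,0.018,0.015,0.505,0],
    [0,0,0,0.018,0.015,0.505,0],
    [0,0,0,0.018,0.015,0.505,120],
    [0,0,0,0.018,0.015,0.505,255],
    [0,0,0,0.018,0.015,0.505,255]
  ]
}}

```text
time_s: 2.65
ee_pos: [0.4378, -0.3171, 0.0652]
tcp_rot: [[0.147, 0.989, 0.003], [0.989, -0.147, -0.003], [-0.002, 0.003, -1.0]]
wrist_force: [0.6, 0.7, -0.4]
grip_width: 0.07
gripper_force: 0.0
```

Call:
{"fn": "apply_moves", "kwargs": {
  "deltas": [
    [0,0,0,0,0,0,255],
    [0,0,0,0,0,0,255],
    [0,0,0,0,0,0,255],
    [0,0,0,0,0,0,255]
  ]
}}

```text
time_s: 3.05
ee_pos: [0.4369, -0.3159, 0.0633]
tcp_rot: [[0.147, 0.989, 0.0], [0.989, -0.147, -0.0], [-0.0, 0.0, -1.0]]
wrist_force: [1.3, 0.2, 0.9]
grip_width: 0.0417
gripper_force: 20.0
```

Call:
{"fn": "apply_moves", "kwargs": {
  "deltas": [
    [0,0,0,0,0,-0.1,255],
    [0,0,0,0,0,-0.25,255],
    [0,0,0,0,0,-0.4,255],
    [0,0,0,0,0,-0.5,255],
    [0,0,0,0,0,-0.5,255],
    [0,0,0,0,0,-0.5,255]
  ]
}}

```text
time_s: 3.65
ee_pos: [0.4365, -0.3156, 0.2123]
tcp_rot: [[0.147, 0.989, -0.0], [0.989, -0.147, 0.0], [0.0, -0.0, -1.0]]
wrist_force: [-0.0, 0.3, -2.8]
grip_width: 0.0415
gripper_force: 20.0
```

```bash
python3 - <<'E'
from h import *
s=sense();print(s['grip_width'],s['gripper_force']);delta([.645,.020,.18])
E
```

```text
0.041500039927689594 19.999705612426624
pos [ 0.4365 -0.3156  0.2123] turn/.5 [-0.001 -0.001  0.   ] shift/.3 [1.2085 0.5231 0.1079]
```

Call:
{"fn": "apply_moves", "kwargs": {
  "deltas": [
    [0,0,0,0.15,0.065,0,255],
    [0,0,0,0.3,0.13,0,255],
    [0,0,0,0.45,0.195,0,255],
    [0,0,0,0.6,0.26,0,255],
    [0,0,0,0.75,0.325,0,255],
    [0,0,0,0.85,0.368,0,255],
    [0,0,0,0.85,0.368,0,255]
  ]
}}

```text
time_s: 4.35
ee_pos: [0.583, -0.0755, 0.2093]
tcp_rot: [[0.142, 0.99, -0.005], [0.99, -0.142, 0.003], [0.002, -0.006, -1.0]]
wrist_force: [-0.4, -0.0, -2.3]
grip_width: 0.0419
gripper_force: 20.0
```

Call:
{"fn": "apply_moves", "kwargs": {
  "deltas": [
    [0,0,0,0.15,0.065,0,255],
    [0,0,0,0.28,0.12,0,255],
    [0,0,0,0.3585,0.155,0,255],
    [0,0,0,0.3585,0.155,0,255],
    [0,0,0,0.3585,0.155,0,255],
    [0,0,0,0.3585,0.155,0,255]
  ]
}}

```text
time_s: 4.95
ee_pos: [0.644, 0.0183, 0.2116]
tcp_rot: [[0.148, 0.989, -0.003], [0.989, -0.148, -0.0], [-0.001, -0.003, -1.0]]
wrist_force: [-0.9, -0.7, -1.3]
grip_width: 0.0416
gripper_force: 20.0
```

```bash
python3 - <<'E'
from h import *
delta([.645,.020,.0865])
im=snapshot("wrist")[:,:,::-1].copy();c=calibration("wrist")
for P in([.6565,.099,.022],[.645,.020,.022]):
    p=proj(c,P);print(p);cv2.drawMarker(im,tuple(int(v) for v in p),(255,0,0),1,8)
cv2.imwrite("pics/w2.png",im)
E
```

```text
pos [0.644  0.0183 0.2116] turn/.5 [-0.006  0.001 -0.003] shift/.3 [0.0062 0.0035 0.417 ]
[276.35739465 124.79970754]
[276.67023743 196.04583554]
```

View pics/w2.png

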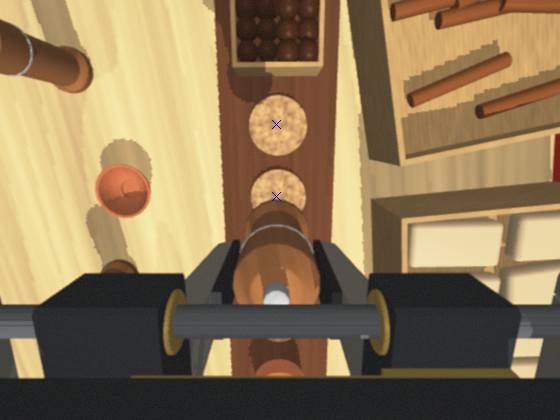

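Disc1's centre is at about (278,125) against a prediction of (276,125), within 2 mm. Lowering b slowly, then releasing.

Call:
{"fn": "apply_moves", "kwargs": {
  "deltas": [
    [0,0,0,0.004,0.005,0.12,255],
    [0,0,0,0.004,0.005,0.24,255],
    [0,0,0,0.004,0.005,0.34,255],
    [0,0,0,0.004,0.005,0.39,255],
    [0,0,0,0.004,0.005,0.405,255],
    [0,0,0,0.004,0.005,0.416,255],
    [0,0,0,0.004,0.005,0.416,255],
    [0,0,0,0.004,0.005,0.416,255]
  ]
}}

```text
time_s: 5.8
ee_pos: [0.6481, 0.0205, 0.0902]
tcp_rot: [[0.147, 0.989, 0.003], [0.989, -0.147, -0.0], [0.0, 0.003, -1.0]]
wrist_force: [0.2, -0.3, -1.8]
grip_width: 0.0414
gripper_force: 20.0
```

```bash
python3 - <<'E'
from h import *
s=sense();print(s['wrist_force']);delta([.645,.020,.0855])
E
```

```text
[ 0.17804376 -0.2631685  -1.83264138]
pos [0.6481 0.0205 0.0902] turn/.5 [ 0.006 -0.     0.   ] shift/.3 [-0.0031 -0.0099  0.0155]
```

Call:
{"fn": "apply_moves", "kwargs": {
  "deltas": [
    [0,0,0,0,0,0,255],
    [0,0,0,0,0,0,255],
    [0,0,0,0,0,0,255]
  ]
}}

```text
time_s: 6.1
ee_pos: [0.6471, 0.0207, 0.0887]
tcp_rot: [[0.147, 0.989, 0.001], [0.989, -0.147, -0.0], [0.0, 0.001, -1.0]]
wrist_force: [-0.6, -0.4, -1.7]
grip_width: 0.0415
gripper_force: 20.0
```

```bash
python3 - <<'E'
from h import *
s=sense();print(s['wrist_force']);delta([.645,.020,.0855])
E
```

```text
[-0.5536827  -0.38550234 -1.66204375]
pos [0.6471 0.0207 0.0887] turn/.5 [ 0.001 -0.     0.   ] shift/.3 [-0.0035 -0.0065  0.0107]
```

Call:
{"fn": "apply_moves", "kwargs": {
  "deltas": [
    [0,0,0,-0.003,-0.005,0.005,255],
    [0,0,0,-0.003,-0.005,0.01,255],
    [0,0,0,-0.003,-0.005,0.01,255],
    [0,0,0,-0.003,-0.005,0.01,255],
    [0,0,0,-0.003,-0.005,0.01,255]
  ]
}}

```text
time_s: 6.6
ee_pos: [0.6452, 0.02, 0.0854]
tcp_rot: [[0.147, 0.989, -0.0], [0.989, -0.147, -0.0], [-0.0, -0.0, -1.0]]
wrist_force: [-1.0, -1.4, 0.3]
grip_width: 0.041
gripper_force: 20.0
```

Call:
{"fn": "apply_moves", "kwargs": {
  "deltas": [
    [0,0,0,0,0,0,130],
    [0,0,0,0,0,0,110],
    [0,0,0,0,0,0,60],
    [0,0,0,0,0,0,40],
    [0,0,0,0,0,0,40],
    [0,0,0,0,0,0,40]
  ]
}}

```text
time_s: 7.2
ee_pos: [0.6453, 0.02, 0.0853]
tcp_rot: [[0.147, 0.989, 0.0], [0.989, -0.147, 0.0], [0.0, 0.0, -1.0]]
wrist_force: [0.3, 0.4, 0.1]
grip_width: 0.0774
gripper_force: 0.0
```

Call:
{"fn": "apply_moves", "kwargs": {
  "deltas": [
    [0,0,0,0,0,-0.1,40],
    [0,0,0,0,0,-0.25,40],
    [0,0,0,0,0,-0.4,40],
    [0,0,0,0,0,-0.45,40],
    [0,0,0,0,0,-0.45,40]
  ]
}}

```text
time_s: 7.7
ee_pos: [0.6471, 0.0198, 0.2238]
tcp_rot: [[0.147, 0.989, 0.006], [0.989, -0.147, -0.001], [-0.0, 0.007, -1.0]]
wrist_force: [-0.2, -0.4, -0.2]
grip_width: 0.0779
gripper_force: 0.0
```

```bash
python3 - <<'E'
from h import *
delta([.4253,-.0592,.2]);c=calibration("wrist");cv2.imwrite("pics/w3.png",snapshot("wrist")[:,:,::-1]);print(proj(c,[.645,.02,.132]))
E
```

```text
pos [0.6471 0.0198 0.2238] turn/.5 [0.013 0.    0.   ] shift/.3 [-0.3691 -0.6931  0.0748]
[272.84541917 218.76127485]
```

Call:
{"fn": "apply_moves", "kwargs": {
  "deltas": [
    [0,0,0,-0.074,-0.137,0,0],
    [0,0,0,-0.148,-0.274,0,0],
    [0,0,0,-0.222,-0.41,0,0],
    [0,0,0,-0.295,-0.55,0,0],
    [0,0,0,-0.369,-0.687,0,0],
    [0,0,0,-0.369,-0.687,0,0],
    [0,0,0,-0.369,-0.687,0,0],
    [0,0,0,-0.369,-0.687,0,0]
  ]
}}

```text
time_s: 8.55
ee_pos: [0.4254, -0.0589, 0.2193]
tcp_rot: [[0.147, 0.989, -0.001], [0.989, -0.147, 0.001], [0.001, -0.001, -1.0]]
wrist_force: [0.8, -0.3, -0.7]
grip_width: 0.092
gripper_force: 0.0
```

Call:
{"fn": "apply_moves", "kwargs": {
  "deltas": [
    [0,0,0,0,0,0,0],
    [0,0,0,0,0,0,0],
    [0,0,0,0,0,0,0]
  ]
}}

```text
time_s: 8.85
ee_pos: [0.4256, -0.059, 0.2202]
tcp_rot: [[0.146, 0.989, -0.0], [0.989, -0.146, 0.0], [0.0, -0.0, -1.0]]
wrist_force: [-0.2, -0.4, 0.1]
grip_width: 0.0921
gripper_force: 0.0
```

```bash
python3 - <<'E'
from h import *
delta([.4253,-.0592,.041]);c=calibration("wrist");cv2.imwrite("pics/w4.png",snapshot("wrist")[:,:,::-1]);print(proj(c,[.4253,-.0592,.092]))
E
```

```text
pos [ 0.4256 -0.059   0.2202] turn/.5 [-0.001 -0.     0.002] shift/.3 [-0.0009 -0.0006  0.5972]
[275.76724889 209.62331336]
```

View pics/w4.png

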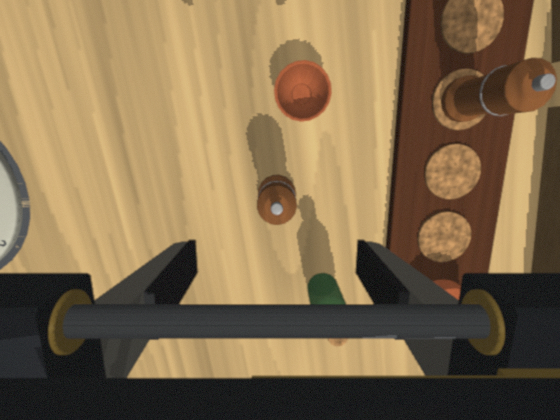

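c's knob is at (277,210), as predicted (276,210), and b stands on disc2. Grasping c.

Call:
{"fn": "apply_moves", "kwargs": {
  "deltas": [
    [0,0,0,0,0,0.15,0],
    [0,0,0,0,0,0.3,0],
    [0,0,0,0,0,0.45,0],
    [0,0,0,0,0,0.55,0],
    [0,0,0,0,0,0.597,0],
    [0,0,0,0,0,0.597,0],
    [0,0,0,0,0,0.597,120],
    [0,0,0,0,0,0.597,255]
  ]
}}

```text
time_s: 9.7
ee_pos: [0.4264, -0.0597, 0.0426]
tcp_rot: [[0.147, 0.989, 0.003], [0.989, -0.147, -0.001], [-0.001, 0.003, -1.0]]
wrist_force: [-0.0, 0.1, -0.3]
grip_width: 0.0778
gripper_force: 0.0
```

Call:
{"fn": "apply_moves", "kwargs": {
  "deltas": [
    [0,0,0,0,0,0,255],
    [0,0,0,0,0,0,255],
    [0,0,0,0,0,0,255],
    [0,0,0,0,0,0,255],
    [0,0,0,0,0,0,255]
  ]
}}

```text
time_s: 10.2
ee_pos: [0.4253, -0.0592, 0.0413]
tcp_rot: [[0.147, 0.989, 0.0], [0.989, -0.147, -0.0], [-0.0, 0.0, -1.0]]
wrist_force: [0.4, 0.0, 0.8]
grip_width: 0.0417
gripper_force: 20.0
```

Call:
{"fn": "apply_moves", "kwargs": {
  "deltas": [
    [0,0,0,0,0,-0.1,255],
    [0,0,0,0,0,-0.25,255],
    [0,0,0,0,0,-0.4,255],
    [0,0,0,0,0,-0.5,255],
    [0,0,0,0,0,-0.5,255],
    [0,0,0,0,0,-0.5,255],
    [0,0,0,0,0,-0.5,255]
  ]
}}

```text
time_s: 10.9
ee_pos: [0.4238, -0.0586, 0.1891]
tcp_rot: [[0.147, 0.989, -0.004], [0.989, -0.147, 0.002], [0.001, -0.004, -1.0]]
wrist_force: [0.2, 0.2, -1.3]
grip_width: 0.0418
gripper_force: 20.0
```

```bash
python3 - <<'E'
from h import *
delta([.634,-.059,.18])
E
```

```text
pos [ 0.4238 -0.0586  0.1891] turn/.5 [-0.008 -0.002  0.   ] shift/.3 [0.1017 0.6933 0.0278]
```

Call:
{"fn": "apply_moves", "kwargs": {
  "deltas": [
    [0,0,0,0.021,0.14,0,255],
    [0,0,0,0.042,0.28,0,255],
    [0,0,0,0.063,0.42,0,255],
    [0,0,0,0.084,0.56,0,255],
    [0,0,0,0.102,0.65,0,255],
    [0,0,0,0.102,0.688,0,255],
    [0,0,0,0.102,0.688,0,255],
    [0,0,0,0.102,0.688,0,255]
  ]
}}

```text
time_s: 11.7
ee_pos: [0.6324, -0.0589, 0.189]
tcp_rot: [[0.147, 0.989, -0.004], [0.989, -0.147, 0.001], [0.0, -0.004, -1.0]]
wrist_force: [0.7, 0.2, -1.5]
grip_width: 0.0416
gripper_force: 20.0
```

Call:
{"fn": "apply_moves", "kwargs": {
  "deltas": [
    [0,0,0,0,0,0.1,255],
    [0,0,0,0,0,0.2,255],
    [0,0,0,0,0,0.3,255],
    [0,0,0,0,0,0.37,255],
    [0,0,0,0,0,0.4,255],
    [0,0,0,0,0,0.4,255],
    [0,0,0,0,0,0.4,255],
    [0,0,0,0,0,0.4,255]
  ]
}}

```text
time_s: 12.5
ee_pos: [0.6349, -0.0596, 0.0731]
tcp_rot: [[0.147, 0.989, 0.003], [0.989, -0.147, -0.001], [-0.0, 0.003, -1.0]]
wrist_force: [-0.1, -0.4, -1.1]
grip_width: 0.0414
gripper_force: 20.0
```

Call:
{"fn": "apply_moves", "kwargs": {
  "deltas": [
    [0,0,0,0,0,0,255],
    [0,0,0,0,0,0,255]
  ]
}}

```text
time_s: 12.7
ee_pos: [0.6343, -0.0594, 0.0722]
tcp_rot: [[0.147, 0.989, 0.001], [0.989, -0.147, -0.0], [-0.0, 0.002, -1.0]]
wrist_force: [-0.3, 0.3, -1.5]
grip_width: 0.0416
gripper_force: 20.0
```

```bash
python3 - <<'E'
from h import *
delta([.634,-.059,.0635])
E
```

```text
pos [ 0.6343 -0.0594  0.0722] turn/.5 [0.003 0.    0.   ] shift/.3 [ 0.0011 -0.0013  0.0288]
```

Call:
{"fn": "apply_moves", "kwargs": {
  "deltas": [
    [0,0,0,0.001,0,0.013,255],
    [0,0,0,0.001,0,0.022,255],
    [0,0,0,0.001,0,0.027,255],
    [0,0,0,0.001,0,0.027,255],
    [0,0,0,0.001,0,0.027,255],
    [0,0,0,0.001,0,0.027,255],
    [0,0,0,0.001,0,0.027,255]
  ]
}}

```text
time_s: 13.4
ee_pos: [0.6337, -0.0589, 0.0633]
tcp_rot: [[0.147, 0.989, -0.0], [0.989, -0.147, 0.0], [0.0, -0.0, -1.0]]
wrist_force: [-2.6, 1.4, 3.9]
grip_width: 0.0417
gripper_force: 20.0
```

Call:
{"fn": "apply_moves", "kwargs": {
  "deltas": [
    [0,0,0,0,0,0,130],
    [0,0,0,0,0,0,110],
    [0,0,0,0,0,0,60],
    [0,0,0,0,0,0,40],
    [0,0,0,0,0,0,40],
    [0,0,0,0,0,0,40]
  ]
}}

```text
time_s: 14.0
ee_pos: [0.6339, -0.059, 0.0631]
tcp_rot: [[0.147, 0.989, 0.0], [0.989, -0.147, -0.0], [-0.0, 0.0, -1.0]]
wrist_force: [0.3, -0.3, 1.2]
grip_width: 0.0775
gripper_force: 0.0
```

Call:
{"fn": "apply_moves", "kwargs": {
  "deltas": [
    [0,0,0,0,0,-0.1,40],
    [0,0,0,0,0,-0.25,40],
    [0,0,0,0,0,-0.4,40],
    [0,0,0,0,0,-0.55,40],
    [0,0,0,0,0,-0.6,40],
    [0,0,0,0,0,-0.6,40],
    [0,0,0,0,0,-0.6,40],
    [0,0,0,0,0,-0.6,40]
  ]
}}

```text
time_s: 14.8
ee_pos: [0.6324, -0.0586, 0.2397]
tcp_rot: [[0.147, 0.989, -0.005], [0.989, -0.147, 0.001], [0.001, -0.005, -1.0]]
wrist_force: [0.2, -0.6, -0.3]
grip_width: 0.0777
gripper_force: 0.0
```

```bash
python3 - <<'E'
from h import *
delta([.4358,.1926,.2435])
E
```

```text
pos [ 0.6324 -0.0586  0.2397] turn/.5 [-0.011 -0.001 -0.   ] shift/.3 [ 0.7319 -0.7713 -0.008 ]
```

Call:
{"fn": "apply_moves", "kwargs": {
  "deltas": [
    [0,0,0,0.105,-0.11,0,0],
    [0,0,0,0.21,-0.222,0,0],
    [0,0,0,0.315,-0.333,0,0],
    [0,0,0,0.42,-0.444,0,0],
    [0,0,0,0.525,-0.555,0,0],
    [0,0,0,0.63,-0.666,0,0],
    [0,0,0,0.732,-0.776,0,0],
    [0,0,0,0.732,-0.776,0,0]
  ]
}}

```text
time_s: 15.6
ee_pos: [0.4319, 0.1956, 0.2409]
tcp_rot: [[0.141, 0.99, -0.005], [0.99, -0.141, 0.001], [0.0, -0.005, -1.0]]
wrist_force: [0.2, -0.7, -0.4]
grip_width: 0.0919
gripper_force: 0.0
```

Call:
{"fn": "apply_moves", "kwargs": {
  "deltas": [
    [0,0,0,0,0,0,0],
    [0,0,0,0,0,0,0],
    [0,0,0,0,0,0,0],
    [0,0,0,0,0,0,0]
  ]
}}

```text
time_s: 16.0
ee_pos: [0.4364, 0.1916, 0.2428]
tcp_rot: [[0.149, 0.989, -0.001], [0.989, -0.149, -0.0], [-0.0, -0.001, -1.0]]
wrist_force: [-0.4, -0.1, -0.9]
grip_width: 0.0922
gripper_force: 0.0
```

```bash
python3 - <<'E'
from h import *
delta([.4358,.1926,.085]);c=calibration("wrist");cv2.imwrite("pics/w5.png",snapshot("wrist")[:,:,::-1]);print(proj(c,[.4358,.1926,.136]),proj(c,[.4711,.3048,.070]))
E
```

```text
pos [0.4364 0.1916 0.2428] turn/.5 [-0.001  0.001 -0.004] shift/.3 [ 0.0031 -0.0021  0.5259]
[275.2369156  213.52885382] [293.14793867  88.09451007]
```

View pics/w5.png

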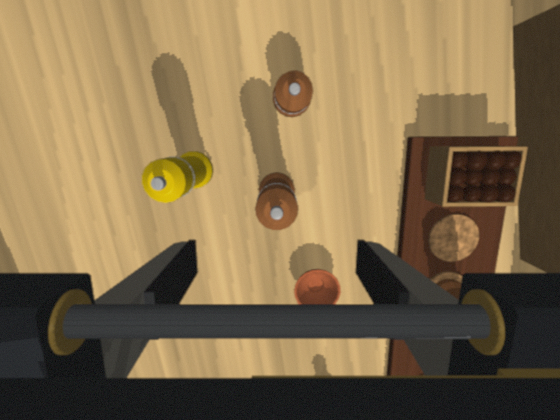

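a's knob (277,213) and d's knob (294,88) are as predicted. Grasping a.

Call:
{"fn": "apply_moves", "kwargs": {
  "deltas": [
    [0,0,0,0.002,0,0.15,0],
    [0,0,0,0.002,0,0.3,0],
    [0,0,0,0.002,0,0.43,0],
    [0,0,0,0.002,0,0.5,0],
    [0,0,0,0.002,0,0.526,0],
    [0,0,0,0.002,0,0.526,0],
    [0,0,0,0.002,0,0.526,120],
    [0,0,0,0.002,0,0.526,255]
  ]
}}

```text
time_s: 16.85
ee_pos: [0.4374, 0.1933, 0.0871]
tcp_rot: [[0.147, 0.989, 0.003], [0.989, -0.147, 0.001], [0.001, 0.003, -1.0]]
wrist_force: [0.5, -0.2, -0.1]
grip_width: 0.0781
gripper_force: 0.0
```

Call:
{"fn": "apply_moves", "kwargs": {
  "deltas": [
    [0,0,0,0,0,0,255],
    [0,0,0,0,0,0,255],
    [0,0,0,0,0,0,255],
    [0,0,0,0,0,0,255],
    [0,0,0,0,0,0,255]
  ]
}}

```text
time_s: 17.35
ee_pos: [0.436, 0.1931, 0.0854]
tcp_rot: [[0.147, 0.989, 0.0], [0.989, -0.147, 0.0], [0.0, 0.0, -1.0]]
wrist_force: [1.0, 0.5, 0.5]
grip_width: 0.0414
gripper_force: 20.0
```

Call:
{"fn": "apply_moves", "kwargs": {
  "deltas": [
    [0,0,0,0,0,-0.1,255],
    [0,0,0,0,0,-0.25,255],
    [0,0,0,0,0,-0.4,255],
    [0,0,0,0,0,-0.5,255],
    [0,0,0,0,0,-0.5,255],
    [0,0,0,0,0,-0.5,255],
    [0,0,0,0,0,-0.5,255],
    [0,0,0,0,0,-0.5,255]
  ]
}}

```text
time_s: 18.15
ee_pos: [0.4345, 0.1928, 0.2328]
tcp_rot: [[0.147, 0.989, -0.004], [0.989, -0.147, -0.001], [-0.001, -0.004, -1.0]]
wrist_force: [-0.4, -0.3, -2.0]
grip_width: 0.0415
gripper_force: 20.0
```

```bash
python3 - <<'E'
from h import *
delta([.657,.099,.235])
E
```

```text
pos [0.4345 0.1928 0.2328] turn/.5 [-0.009  0.003 -0.   ] shift/.3 [-0.2004  0.7794 -0.0103]
```

Call:
{"fn": "apply_moves", "kwargs": {
  "deltas": [
    [0,0,0,-0.04,0.15,0,255],
    [0,0,0,-0.08,0.3,0,255],
    [0,0,0,-0.12,0.45,0,255],
    [0,0,0,-0.16,0.6,0,255],
    [0,0,0,-0.19,0.72,0,255],
    [0,0,0,-0.202,0.775,0,255],
    [0,0,0,-0.202,0.775,0,255],
    [0,0,0,-0.202,0.775,0,255]
  ]
}}

```text
time_s: 18.95
ee_pos: [0.656, 0.0992, 0.2336]
tcp_rot: [[0.147, 0.989, -0.003], [0.989, -0.147, 0.0], [-0.0, -0.003, -1.0]]
wrist_force: [0.2, -0.6, -2.3]
grip_width: 0.0413
gripper_force: 20.0
```

Call:
{"fn": "apply_moves", "kwargs": {
  "deltas": [
    [0,0,0,0,0,0.05,255],
    [0,0,0,0,0,0.15,255],
    [0,0,0,0,0,0.25,255],
    [0,0,0,0,0,0.35,255],
    [0,0,0,0,0,0.4,255],
    [0,0,0,0,0,0.4,255],
    [0,0,0,0,0,0.4,255],
    [0,0,0,0,0,0.4,255]
  ]
}}

```text
time_s: 19.75
ee_pos: [0.6583, 0.0991, 0.1176]
tcp_rot: [[0.147, 0.989, 0.004], [0.989, -0.147, -0.0], [0.0, 0.004, -1.0]]
wrist_force: [0.6, -0.5, -1.6]
grip_width: 0.0409
gripper_force: 20.0
```

Call:
{"fn": "apply_moves", "kwargs": {
  "deltas": [
    [0,0,0,0,0,0,255],
    [0,0,0,0,0,0,255],
    [0,0,0,0,0,0,255]
  ]
}}

```text
time_s: 20.05
ee_pos: [0.6573, 0.099, 0.1159]
tcp_rot: [[0.147, 0.989, 0.001], [0.989, -0.147, -0.0], [0.0, 0.001, -1.0]]
wrist_force: [0.1, -0.4, -2.2]
grip_width: 0.0416
gripper_force: 20.0
```

```bash
python3 - <<'E'
from h import *
delta([.657,.099,.1075])
E
```

```text
pos [0.6573 0.099  0.1159] turn/.5 [ 0.002 -0.     0.   ] shift/.3 [-0.     -0.0011  0.0282]
```

Call:
{"fn": "apply_moves", "kwargs": {
  "deltas": [
    [0,0,0,0,0,0.013,255],
    [0,0,0,0,0,0.021,255],
    [0,0,0,0,0,0.026,255],
    [0,0,0,0,0,0.026,255],
    [0,0,0,0,0,0.026,255],
    [0,0,0,0,0,0.026,255],
    [0,0,0,0,0,0.026,255]
  ]
}}

```text
time_s: 20.75
ee_pos: [0.6569, 0.099, 0.1074]
tcp_rot: [[0.147, 0.989, -0.0], [0.989, -0.147, 0.0], [0.0, -0.0, -1.0]]
wrist_force: [-0.2, 0.2, -0.9]
grip_width: 0.0411
gripper_force: 20.0
```

Call:
{"fn": "apply_moves", "kwargs": {
  "deltas": [
    [0,0,0,0,0,0,130],
    [0,0,0,0,0,0,110],
    [0,0,0,0,0,0,60],
    [0,0,0,0,0,0,40],
    [0,0,0,0,0,0,40],
    [0,0,0,0,0,0,40]
  ]
}}

```text
time_s: 21.35
ee_pos: [0.657, 0.099, 0.1075]
tcp_rot: [[0.147, 0.989, 0.0], [0.989, -0.147, 0.0], [0.0, 0.0, -1.0]]
wrist_force: [-0.4, -0.3, -0.7]
grip_width: 0.0772
gripper_force: 0.0
```

Call:
{"fn": "apply_moves", "kwargs": {
  "deltas": [
    [0,0,0,0,0,-0.1,40],
    [0,0,0,0,0,-0.25,40],
    [0,0,0,0,0,-0.4,40],
    [0,0,0,0,0,-0.45,40],
    [0,0,0,0,0,-0.45,40],
    [0,0,0,0,0,-0.45,40],
    [0,0,0,0,0,-0.45,40],
    [0,0,0,0,0,-0.45,40]
  ]
}}

```text
time_s: 22.15
ee_pos: [0.6558, 0.099, 0.2398]
tcp_rot: [[0.147, 0.989, -0.004], [0.989, -0.147, 0.0], [-0.0, -0.004, -1.0]]
wrist_force: [-1.4, 0.8, 0.9]
grip_width: 0.0772
gripper_force: 0.0
```

```bash
python3 - <<'E'
from h import *
delta([.4711,.305,.242])
E
```

```text
pos [0.6558 0.099  0.2398] turn/.5 [-0.009  0.001 -0.   ] shift/.3 [ 0.5888 -0.7101 -0.0046]
```

Call:
{"fn": "apply_moves", "kwargs": {
  "deltas": [
    [0,0,0,0.1,-0.12,0,0],
    [0,0,0,0.2,-0.24,0,0],
    [0,0,0,0.3,-0.36,0,0],
    [0,0,0,0.4,-0.48,0,0],
    [0,0,0,0.5,-0.61,0,0],
    [0,0,0,0.588,-0.714,0,0],
    [0,0,0,0.588,-0.714,0,0],
    [0,0,0,0.588,-0.714,0,0]
  ]
}}

```text
time_s: 22.95
ee_pos: [0.4704, 0.3051, 0.2416]
tcp_rot: [[0.145, 0.989, -0.001], [0.989, -0.145, -0.001], [-0.001, -0.001, -1.0]]
wrist_force: [0.6, -0.6, 0.7]
grip_width: 0.0917
gripper_force: 0.0
```

Call:
{"fn": "apply_moves", "kwargs": {
  "deltas": [
    [0,0,0,0,0,0.15,0],
    [0,0,0,0,0,0.3,0],
    [0,0,0,0,0,0.4,0],
    [0,0,0,0,0,0.4,0],
    [0,0,0,0,0,0.4,0],
    [0,0,0,0,0,0.4,0],
    [0,0,0,0,0,0.4,0],
    [0,0,0,0,0,0.4,0]
  ]
}}

```text
time_s: 23.75
ee_pos: [0.4721, 0.3053, 0.1242]
tcp_rot: [[0.147, 0.989, 0.003], [0.989, -0.147, 0.001], [0.001, 0.003, -1.0]]
wrist_force: [0.5, -0.7, -0.4]
grip_width: 0.0917
gripper_force: 0.0
```

```bash
python3 - <<'E'
from h import *
delta([.4711,.305,.019])
E
```

```text
pos [0.4721 0.3053 0.1242] turn/.5 [ 0.005 -0.003 -0.   ] shift/.3 [-0.0019 -0.0042  0.3507]
```

Call:
{"fn": "apply_moves", "kwargs": {
  "deltas": [
    [0,0,0,0,0,0.12,0],
    [0,0,0,0,0,0.24,0],
    [0,0,0,0,0,0.31,0],
    [0,0,0,0,0,0.345,0],
    [0,0,0,0,0,0.345,0],
    [0,0,0,0,0,0.345,0],
    [0,0,0,0,0,0.345,120],
    [0,0,0,0,0,0.345,255]
  ]
}}

```text
time_s: 24.55
ee_pos: [0.4721, 0.3054, 0.0205]
tcp_rot: [[0.147, 0.989, 0.003], [0.989, -0.147, 0.001], [0.001, 0.002, -1.0]]
wrist_force: [0.9, -0.4, -0.4]
grip_width: 0.0778
gripper_force: 0.0
```

Call:
{"fn": "apply_moves", "kwargs": {
  "deltas": [
    [0,0,0,0,0,0,255],
    [0,0,0,0,0,0,255],
    [0,0,0,0,0,0,255],
    [0,0,0,0,0,0,255],
    [0,0,0,0,0,0,255]
  ]
}}

```text
time_s: 25.05
ee_pos: [0.4711, 0.3049, 0.019]
tcp_rot: [[0.147, 0.989, 0.0], [0.989, -0.147, -0.0], [0.0, 0.0, -1.0]]
wrist_force: [0.6, 0.1, -0.2]
grip_width: 0.0416
gripper_force: 20.0
```

Call:
{"fn": "apply_moves", "kwargs": {
  "deltas": [
    [0,0,0,0,0,-0.1,255],
    [0,0,0,0,0,-0.25,255],
    [0,0,0,0,0,-0.4,255],
    [0,0,0,0,0,-0.55,255],
    [0,0,0,0,0,-0.65,255],
    [0,0,0,0,0,-0.7,255],
    [0,0,0,0,0,-0.7,255],
    [0,0,0,0,0,-0.7,255]
  ]
}}

```text
time_s: 25.85
ee_pos: [0.4702, 0.3046, 0.2269]
tcp_rot: [[0.147, 0.989, -0.003], [0.989, -0.147, -0.001], [-0.002, -0.003, -1.0]]
wrist_force: [-1.1, 0.2, -1.9]
grip_width: 0.0416
gripper_force: 20.0
```

```bash
python3 - <<'E'
from h import *
delta([.6228,-.138,.229])
E
```

```text
pos [0.4702 0.3046 0.2269] turn/.5 [-0.005  0.003 -0.   ] shift/.3 [-1.3844  0.7201 -0.0066]
```

Call:
{"fn": "apply_moves", "kwargs": {
  "deltas": [
    [0,0,0,-0.15,0.01,0,255],
    [0,0,0,-0.3,0.03,0,255],
    [0,0,0,-0.45,0.05,0,255],
    [0,0,0,-0.6,0.06,0,255],
    [0,0,0,-0.75,0.08,0,255],
    [0,0,0,-0.9,0.1,0,255],
    [0,0,0,-0.95,0.1,0,255],
    [0,0,0,-0.95,0.1,0,255]
  ]
}}

```text
time_s: 26.65
ee_pos: [0.4573, 0.017, 0.2263]
tcp_rot: [[0.151, 0.989, -0.005], [0.989, -0.151, 0.001], [0.0, -0.005, -1.0]]
wrist_force: [-0.1, 0.1, -1.8]
grip_width: 0.0415
gripper_force: 20.0
```

Call:
{"fn": "apply_moves", "kwargs": {
  "deltas": [
    [0,0,0,-0.08,0.12,0,255],
    [0,0,0,-0.17,0.24,0,255],
    [0,0,0,-0.25,0.36,0,255],
    [0,0,0,-0.33,0.48,0,255],
    [0,0,0,-0.436,0.617,0,255],
    [0,0,0,-0.436,0.617,0,255],
    [0,0,0,-0.436,0.617,0,255],
    [0,0,0,-0.436,0.617,0,255]
  ]
}}

```text
time_s: 27.45
ee_pos: [0.622, -0.1361, 0.228]
tcp_rot: [[0.146, 0.989, -0.002], [0.989, -0.146, 0.001], [0.001, -0.002, -1.0]]
wrist_force: [0.2, 0.2, -1.7]
grip_width: 0.0414
gripper_force: 20.0
```

Call:
{"fn": "apply_moves", "kwargs": {
  "deltas": [
    [0,0,0,0,0,0.1,255],
    [0,0,0,0,0,0.25,255],
    [0,0,0,0,0,0.37,255],
    [0,0,0,0,0,0.4,255],
    [0,0,0,0,0,0.4,255],
    [0,0,0,0,0,0.4,255],
    [0,0,0,0,0,0.4,255],
    [0,0,0,0,0,0.4,255]
  ]
}}

```text
time_s: 28.25
ee_pos: [0.624, -0.1384, 0.1113]
tcp_rot: [[0.147, 0.989, 0.003], [0.989, -0.147, -0.001], [-0.001, 0.004, -1.0]]
wrist_force: [-0.4, -1.2, -1.6]
grip_width: 0.0417
gripper_force: 20.0
```

```bash
python3 - <<'E'
from h import *
delta([.6228,-.138,.0412])
E
```

```text
pos [ 0.624  -0.1384  0.1113] turn/.5 [0.007 0.002 0.   ] shift/.3 [ 0.001  -0.005   0.2338]
```

Call:
{"fn": "apply_moves", "kwargs": {
  "deltas": [
    [0,0,0,0,0,0.08,255],
    [0,0,0,0,0,0.15,255],
    [0,0,0,0,0,0.19,255],
    [0,0,0,0,0,0.2,255],
    [0,0,0,0,0,0.2,255],
    [0,0,0,0,0,0.2,255],
    [0,0,0,0,0,0.2,255],
    [0,0,0,0,0,0.2,255]
  ]
}}

```text
time_s: 29.05
ee_pos: [0.6233, -0.1382, 0.0499]
tcp_rot: [[0.147, 0.989, 0.001], [0.989, -0.147, -0.001], [-0.0, 0.001, -1.0]]
wrist_force: [0.2, 0.2, -0.8]
grip_width: 0.0415
gripper_force: 20.0
```

Call:
{"fn": "apply_moves", "kwargs": {
  "deltas": [
    [0,0,0,0,0,0.013,255],
    [0,0,0,0,0,0.021,255],
    [0,0,0,0,0,0.026,255],
    [0,0,0,0,0,0.026,255],
    [0,0,0,0,0,0.026,255],
    [0,0,0,0,0,0.026,255],
    [0,0,0,0,0,0.026,255]
  ]
}}

```text
time_s: 29.75
ee_pos: [0.6226, -0.138, 0.0411]
tcp_rot: [[0.147, 0.989, -0.0], [0.989, -0.147, 0.0], [0.0, -0.0, -1.0]]
wrist_force: [-0.3, 0.7, -1.4]
grip_width: 0.0418
gripper_force: 20.0
```

```bash
python3 - <<'E'
from h import *
print(sense()['wrist_force']);delta([.6228,-.138,.0412])
E
```

```text
[-0.26145478  0.73801579 -1.40837797]
pos [ 0.6226 -0.138   0.0411] turn/.5 [-0. -0. -0.] shift/.3 [-0.0001  0.0006 -0.0003]
```

Near contact. I'll release, raise, back away and check.

Call:
{"fn": "apply_moves", "kwargs": {
  "deltas": [
    [0,0,0,0,0,0.001,130],
    [0,0,0,0,0,0.001,110],
    [0,0,0,0,0,0.001,60],
    [0,0,0,0,0,0.001,40],
    [0,0,0,0,0,0.001,40],
    [0,0,0,0,0,0.001,40]
  ]
}}

```text
time_s: 30.35
ee_pos: [0.6227, -0.138, 0.0409]
tcp_rot: [[0.147, 0.989, 0.0], [0.989, -0.147, -0.0], [-0.0, 0.0, -1.0]]
wrist_force: [-0.6, 0.4, -0.2]
grip_width: 0.0774
gripper_force: 0.0
```

Call:
{"fn": "apply_moves", "kwargs": {
  "deltas": [
    [0,0,0,0,0,-0.1,40],
    [0,0,0,0,0,-0.25,40],
    [0,0,0,0,0,-0.4,40],
    [0,0,0,0,0,-0.55,40],
    [0,0,0,0,0,-0.7,40],
    [0,0,0,0,0,-0.7,40],
    [0,0,0,0,0,-0.7,40],
    [0,0,0,0,0,-0.7,40]
  ]
}}

```text
time_s: 31.15
ee_pos: [0.6218, -0.1376, 0.2489]
tcp_rot: [[0.147, 0.989, -0.003], [0.989, -0.147, 0.001], [0.001, -0.003, -1.0]]
wrist_force: [-0.2, 0.1, -0.2]
grip_width: 0.0775
gripper_force: 0.0
```

Call:
{"fn": "apply_moves", "kwargs": {
  "deltas": [
    [0,0,0,-0.1,-0.1,0,40],
    [0,0,0,-0.25,-0.2,0,40],
    [0,0,0,-0.4,-0.3,0,40],
    [0,0,0,-0.55,-0.4,0,40],
    [0,0,0,-0.55,-0.4,0,40],
    [0,0,0,-0.55,-0.4,0,40],
    [0,0,0,-0.55,-0.4,0,40],
    [0,0,0,-0.55,-0.4,0,40]
  ]
}}

```text
time_s: 31.95
ee_pos: [0.4805, -0.2822, 0.2502]
tcp_rot: [[0.145, 0.989, -0.0], [0.989, -0.145, 0.001], [0.001, -0.001, -1.0]]
wrist_force: [1.0, 0.7, -0.0]
grip_width: 0.0773
gripper_force: 0.0
```

```bash
python3 - <<'E'
from h import *
D=dict(a=(.6565,.099),b=(.645,.02),c=(.6335,-.059),d=(.6228,-.1377));pts={}
for n in("scene","side"):
    im=snapshot(n)[:,:,::-1].copy();c=calibration(n);h=cv2.cvtColor(im,cv2.COLOR_BGR2HSV)
    for k,d in D.items():
        x,y=proj(c,[*d,H[k]+.018]).astype(int);r=9;w=h[y-r:y+r+1,x-r:x+r+1]
        N,L,st,ce=cv2.connectedComponentsWithStats(((w[...,1]<70)&(w[...,2]>60)).astype('u1'))
        if N>1:
            i=1+np.argmin([np.hypot(*(q-r)) for q in ce[1:]]);pts[n,k]=ce[i]+[x-r,y-r];print(n,k,st[i,4],onz(c,pts[n,k],H[k]+.018)[:2]-d)
    cv2.imwrite(f"pics/{n}9.png",cv2.resize(im[110:330,100:420],None,fx=2.4,fy=2.4))
for k in D:
    if ("scene",k) in pts and ("side",k) in pts: print(k,tri(calibration("scene"),pts["scene",k],calibration("side"),pts["side",k]))
E
```

```text
scene a 36 [ 0.00027484 -0.00144901]
scene b 32 [-0.00064067 -0.00209901]
scene c 27 [-0.00073344 -0.00030771]
scene d 31 [-0.00136221 -0.0015808 ]
side a 27 [-0.00086969  0.00088126]
side b 24 [-0.00121893  0.00060048]
side c 24 [-0.0011719   0.00248755]
side d 19 [-0.00076489  0.00192192]
a (array([0.65641076, 0.09778155, 0.15287749]), np.float64(0.0011918845274838832))
b (array([0.64437408, 0.01832116, 0.13109279]), np.float64(0.0016387983522689773))
c (array([ 0.63286442, -0.05888403,  0.10914496]), np.float64(0.0016968373643333125))
d (array([ 0.62226324, -0.13824843,  0.08760947]), np.float64(0.0025104445668776565))
```

View pics/scene9.png

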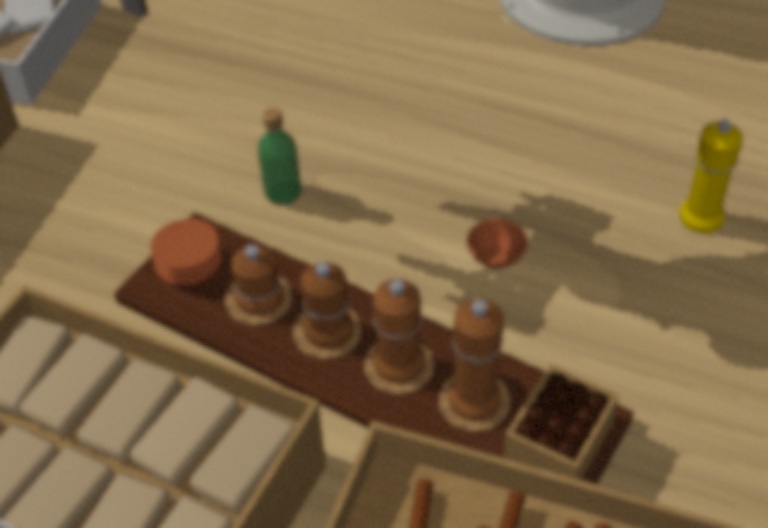

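View pics/side9.png

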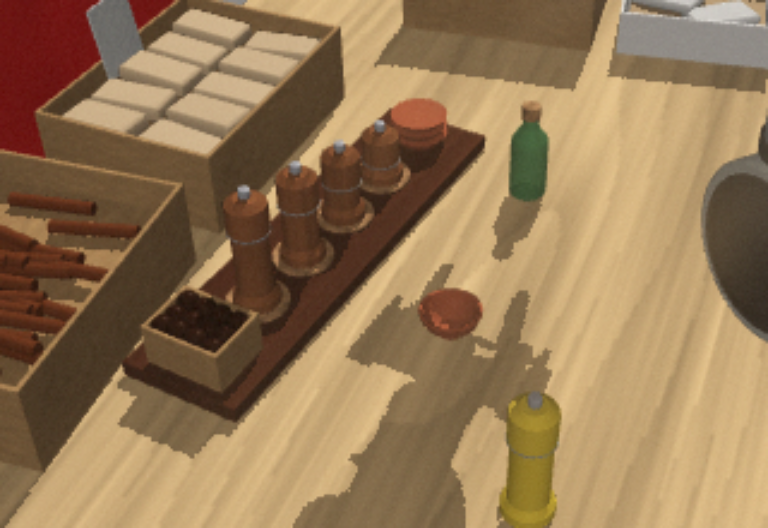

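Both views show the four mills upright and centred on their discs, with the tallest beside the nutmeg box (scene crop (478,345)) and the bottle standing. Knob positions are within 3 mm of the disc centres.

```bash
python3 -c "
from rig import *
print(job_done())"
```

```text
the job is handed in; nothing more can be done
None
```

All four mills stand upright on their discs in height order, tallest (mill_a) next to the nutmeg box on disc1, each within about 3 mm of its disc's centre by the cameras, the bottle still standing; the job was handed in at about 32 s, and no verdict was shown.

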